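# Swing the treat dish over the dog's bowl with the ball centred

## Task

Pick up the white dished plate by the wooden grip of its bail handle and lift it straight up off its round rubber pad until it is clear of the stoneware bowl's rim. Then, staying above the pad, give it a quarter turn so that its spout comes round over the mouth of the bowl, ready to tip. Keep the plate level and the loose ball in its middle all the time, leave the bowl and the other objects where they are, and finish still holding the plate there, level and still, letting nothing else carry it.

Things in the scene. Friction and masses are not known exactly. Their poses are not given: they have to be found in the camera images.
- dish_handle (a point): Centre of the wooden grip bar at the top of the dish's wire bail: 14 mm thick (x), 76 mm long (y), 20 mm high, 112 mm above the dish's underside, straight over its middle; balance point below it; 50 mm free under the bar down to the ball. Axes are the dish's: x towards the spout, y along the bar, z up
- dish_spout (a point): Top face at the tip of the spout, an open flat trough 38 mm wide that sticks out through a gap in the dish's rim; 145 mm from the dish's middle along the dish's x, 20.5 mm above the dish's underside (the trough's floor is 4 mm thick). Axes as the dish's
- dish_seat (a point): Where the ball's centre is when it rests exactly in the middle of the dish, 28.3 mm above the dish's underside; 83.7 mm straight below the grip's centre. Axes as the dish's
- dish: Round white enamelled plate, 157 mm across, dished as a shallow 10 degree cone, rim 34 mm above its underside, 0.3 to 0.45 kg, loose on the rubber pad, with a spout and a bail handle; origin at the centre of its underside, x towards the spout, z up. At the start the spout points away from the robot within about 35 degrees
- ball_center (a point): Centre of the loose dark rubber treat ball, 40 mm in diameter, about 35 g, which lies in the middle of the dish and can roll
- pad: Fixed round rubber pad, 110 mm across and 6 mm thick, on which the dish stands at the start; origin at the centre of its underside
- bowl_rim (a point): Centre of the mouth of the open stoneware bowl, glazed turquoise, 120 mm across the rim, 50 mm high, wall 5 mm, 0.5 kg, loose on the counter. It stands to the left or to the right of the dish, its centre about 150 to 165 mm from the middle of the pad
- bowl: The bowl; origin at the centre of its underside
- canister: Bystander: closed tin canister, 92 mm across, 84 mm high, on the other side of the dish from the bowl; origin at the centre of its underside. Leave alone
- brush: Bystander: slicker brush lying on its back on the counter, rubber-pinned head 50 by 90 mm, slim handle, about 170 mm long, 28 mm high; origin under the inner part of the handle, head along its +x. Leave alone
- clip: Bystander: small flat steel tag clip, about 60 mm long and 5 mm thick, lying on the counter; origin at the middle of its ring. Leave alone

How it is judged:
On the way:
1. the dish is lifted above the pad, its spout higher than the bowl's rim, before the spout is turned over the bowl (height (world z) of dish_spout above 0.06 m and horizontal distance between dish and pad below 0.045 m and horizontal distance between dish_spout and bowl_rim above 0.06 m), for 0.1 s.
At the end, for the whole second after the job is handed in: Dish held by the gripper alone, level within 5 degrees and still, spout tip over 60 mm above the counter and within 50 mm of the bowl's centre seen from above, dish's middle within 45 mm of the pad's, ball within 12 mm of its seat (height (world z) of dish_spout above 0.06 m and height (world z) of dish above 0.035 m and horizontal distance between dish_spout and bowl_rim below 0.05 m and horizontal distance between dish and pad below 0.045 m and angle between dish's own z axis and vertical below 0.09 rad and distance between ball_center and dish_seat below 0.012 m and linear speed of dish below 0.03 m/s and contact force between dish and the fingers above 2 N and contact force between dish and pad below 0.1 N and contact force between dish and bowl below 0.1 N and contact force between dish and canister below 0.1 N); the arm keeps its last pose, push and grip.
It fails at once if the ball leaves the middle of the dish (more than 30 mm off) (distance between ball_center and dish_seat above 0.03 m).
It fails at once if the dish is tilted more than 11 degrees (angle between dish's own z axis and vertical above 0.2 rad).
It fails at once if the bowl is pushed more than 15 mm (distance of bowl from where it was at the start of the episode above 0.015 m).
It fails at once if a bystander is moved more than 15 mm (distance of any of canister, brush, clip from where it was at the start of the episode above 0.015 m).
It also fails if it takes over 38 s, if anything falls off the work surface, if the arm or the gripper's body presses on something with over 40 N, if the wrist force passes 120 N, or if a joint passes its speed limit or range.

## Robot

A 7-joint arm with a two-finger parallel gripper is mounted at the origin on the work surface. World frame = base frame: x ahead of the robot, y to its left, z up, the work surface at z = 0. Lengths are in m, angles in rad, forces in N, time in s.
With the tool pointing down it reaches from about 0.425 to 0.925 m from the base axis. Payload 6.8 kg.
Tool frame: the origin (TCP) lies at the very end of the fingers, on their centre line; the grasp point (between the pads) lies r.grip_depth behind it (r.grip_depth is the distance from the TCP to the grasp point, in m); z points along the fingers, x is the direction in which the jaws open and shut, and the axes are right-handed (so a half turn about z gives the same grasp; the last joint's range is limited). The gripper opens to 85 mm and grips with 20 to 120 N. Pads are 22 mm wide; open, the fingers measure 114 mm over their backs; the gripper's body (76 mm by 85 mm) begins 54 mm behind the grasp point. The pads swing forward as they close: fully open they stand 13 mm farther back than shut.
Start: joints at [1.098, 0.477, 0.022, 1.555, -0.011, 1.109, -0.083], TCP at [0.241, -0.631, 0.231] pointing down, gripper open.
Joint ranges: [-2.96, 2.96], [-0.34, 2.1], [-1.41, 1.46], [0.24, 2.44], [-1.37, 4.51], [0.17, 1.92], [-2.96, 2.96]. Speed limits (rad/s): [2.39, 2.39, 3.14, 3.14, 3.14, 3.14, 3.14].

## Interface

Orientations are given as a rotation vector (axis times angle).
In Python, from bench import readout, grab_frame, workorder, r gives the robot as it stands.
- The arm moves only by the shell command python3 -m handwheel 'ROWS' [FORCE]. ROWS is text: rows parted by semicolons, each of 7 numbers parted by spaces: the shift along the tool's x, y, z in mm, then the turn, a rotation vector about the tool's x, y, z in degrees, then the finger opening in mm, from 0 to 85.4. A call has 1 to 12 rows; each row is the pose to reach, as a shift and turn from the pose commanded when the call began, along the tool's axes at that moment; what a row does not reach only later rows make up. A row lasts 1/8 s, in which the tool goes at most 62.5 mm and 10.7 degrees, less where a joint would pass 70% of its speed; a pose out of reach is approached as far as the arm can. A call with a gripper value outside its range is refused whole. The fingers move at their own pace and stop on an object; FORCE is the grip in N (left out, the last holds). Time passes only in rows, so rows that repeat a pose let the fingers close. It gives the time, the measured TCP pose, the force and the opening at its end, in the units of the state.
- readout.get_obs(): the state, without advancing time (a new reading comes with each control period).
- grab_frame(name): name is "scene" or "top"; returns a dict with "pixels" (384x512x3 uint8, red, green, blue), "fx", "fy", "cx", "cy" (pixels), "rvec" (rotation vector, rad) and "tvec" (3), from world to camera coordinates, as OpenCV has them. Camera axes: x right, y down, z forward; pixel columns grow to the right and rows downward; lengths in m; the calibration is good to about 2 mm. A picture is of the moment at which its call begins. There is no depth.
- workorder.hand_in(): hands the job in, once; it reports no verdict.
The state is a dict: "clock": time; "joints": joint angles; "qvel": joint speeds; "tau": joint torques, N m; "tcp_pos": TCP position; "orientation": TCP orientation; "contact_force": force on the tool from outside, world axes, zero at the start; "moment": the same for the moment, N m; "grip_width": finger opening in m.
Only numpy, scipy, OpenCV 4.12 (cv2) and the standard library are available. Lean on these libraries where they do the work, as an engineer would, in place of code of your own. Each camera call takes 0.05 s, during which the arm holds its last target.

## Working session

There is one attempt and no reset: what is moved stays moved. The work goes in short steps, Python scripts to look and compute and a shell command to move; the robot and the scene stay as the last step left them, time stands still between calls to the robot, and variables do not carry over. Pictures are saved under pics/ and viewed, and the job is handed in when it is done.

```bash
mkdir -p pics; ls; python3 - <<'E'
from bench import readout, grab_frame, r
import cv2
print(readout.get_obs(), r.grip_depth)
for n in ("scene","top"):
    f=grab_frame(n); cv2.imwrite(f"pics/{n}0.png",f["pixels"][:,:,::-1]); print({k:v for k,v in f.items() if k!="pixels"})
E
```

```text
pics
{'clock': 0.0, 'joints': array([ 1.0978959 ,  0.47780816,  0.02233779,  1.55646587, -0.01149192,
        1.1092862 , -0.08309246]), 'qvel': array([-4.92295977e-04, -2.83831689e-04, -1.47259881e-03,  4.27152222e-04,
       -2.84541444e-04, -8.78819528e-04, -5.37170022e-05]), 'tau': array([-1.00034072e-06, -5.96456122e+01,  1.60791814e+00, -2.81199878e+01,
        1.24719847e-02,  9.38360958e-03,  2.42095304e-06]), 'tcp_pos': array([ 0.24058663, -0.6300303 ,  0.23031419]), 'orientation': array([-2.58680924e+00,  1.78107429e+00,  2.49959627e-03]), 'contact_force': array([ 0.18629951, -0.25674384,  0.14507393]), 'moment': array([ 0.0222124 , -0.00987258, -0.02801701]), 'grip_width': 0.08531708146299852} 0.0187
{'fx': 385.72425259042114, 'fy': 385.72425259042114, 'cx': 259.7875185697655, 'cy': 194.12466064396426, 'rvec': array([ 1.86986241,  1.67893967, -0.66538698]), 'tvec': array([-0.13863826, -0.37203226,  1.21253503])}
{'fx': 376.10796753072907, 'fy': 376.10796753072907, 'cx': 258.5765108100481, 'cy': 190.98031805021228, 'rvec': array([ 2.15169121, -2.21364783,  0.15810406]), 'tvec': array([0.07352236, 0.61259547, 0.88130504])}
```

View pics/scene0.png

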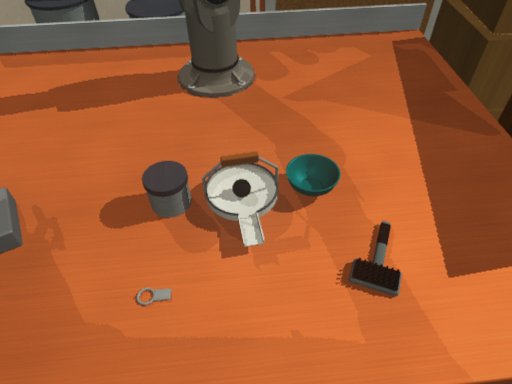

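View pics/top0.png

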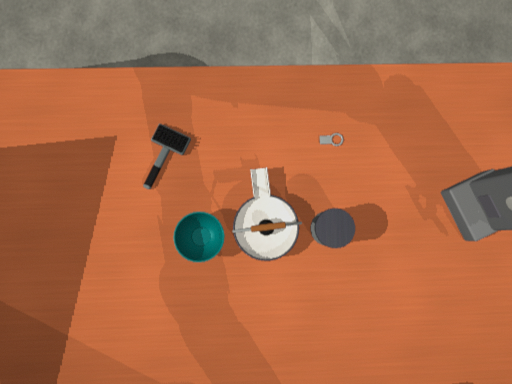

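The bowl is on the robot's left (top view, about (199,237)). The dish is at about (267,228) with its spout tip near (260,170), and the canister is on the right at (333,228). Next I'll zoom in for the measurements.

```bash
cat > h.py <<'E'
import numpy as np, cv2
from bench import readout, grab_frame, r
from scipy.spatial.transform import Rotation as R
def ray(f,uv):
    M=cv2.Rodrigues(f["rvec"])[0]; c=-M.T@f["tvec"]
    d=M.T@np.array([(uv[0]-f["cx"])/f["fx"],(uv[1]-f["cy"])/f["fy"],1.]); return c,d/np.linalg.norm(d)
def onz(f,uv,z):
    c,d=ray(f,uv); return c+d*(z-c[2])/d[2]
def tri(rs):
    A=sum(np.eye(3)-np.outer(d,d) for c,d in rs); b=sum((np.eye(3)-np.outer(d,d))@c for c,d in rs); return np.linalg.solve(A,b)
def proj(f,p): return cv2.projectPoints(np.array(p,float).reshape(-1,3),f["rvec"],f["tvec"],np.array([[f["fx"],0,f["cx"]],[0,f["fy"],f["cy"]],[0,0,1.]]),None)[0].reshape(-1,2)
E
python3 - <<'E'
import cv2
a=cv2.imread("pics/scene0.png")[140:260,190:350]; b=cv2.imread("pics/top0.png")[155:275,165:325]
cv2.imwrite("pics/s1.png",cv2.resize(a,(800,600),interpolation=cv2.INTER_NEAREST)); cv2.imwrite("pics/t1.png",cv2.resize(b,(800,600),interpolation=cv2.INTER_NEAREST))
E
```

```text
(no output)
```

View pics/s1.png

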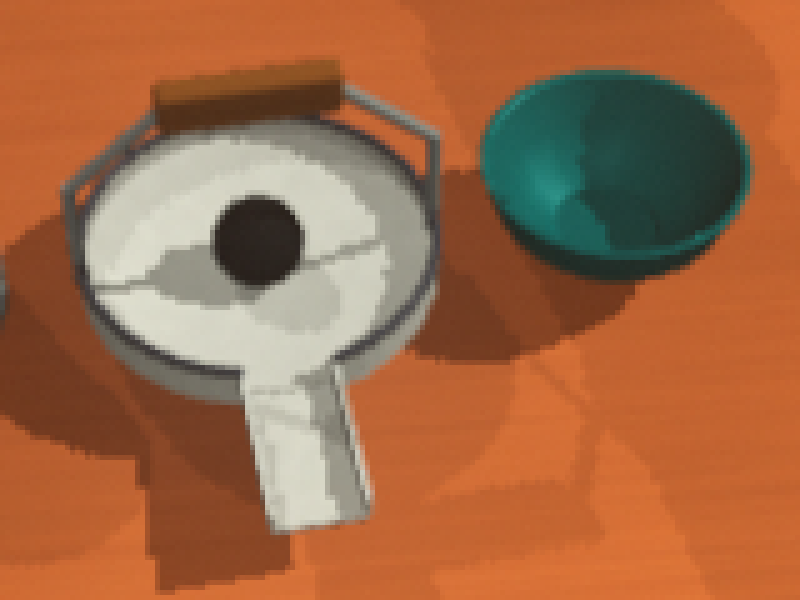

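View pics/t1.png

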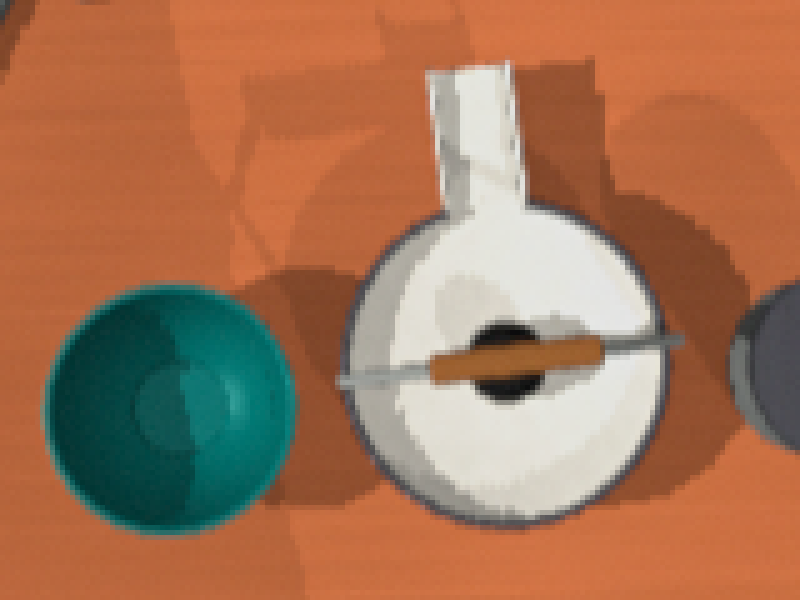

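The zoomed top view shows the grip bar running from about (251.5,229) to (286,225) px, the spout tip at about (259,168.5), and the ball centred under the bar. In the scene view the bar spans about (221,161) to (258,157). Next come masks and rays.

```bash
python3 - <<'E'
from h import *
F={n:grab_frame(n) for n in("scene","top")}
def blobs(m):
    n,l,s,c=cv2.connectedComponentsWithStats(m.astype(np.uint8)); return l,s,c
out={}
for n,f in F.items():
    p=f["pixels"]; h=cv2.cvtColor(p,cv2.COLOR_RGB2HSV).astype(int); H,S,V=h[...,0],h[...,1],h[...,2]
    # bar: brown, within dish region
    x0,y0,x1,y1=(215,145,265,172) if n=="scene" else (245,215,295,240)
    roi=np.zeros(H.shape,bool); roi[y0:y1,x0:x1]=1
    def big(m):
        l,s,c=blobs(m); i=1+np.argmax(s[1:,4]); return l==i,s[i],c[i]
    bm,s,c=big(roi&(H<20)&(S>150)&(V<175)&(V>40)); print(n,"bar",s,c); out[n,"bar"]=c
    if n=="top":
        pts=np.argwhere(bm)[:,::-1].astype(np.float32); print(cv2.minAreaRect(pts))
    roi[:]=0; roi[165:215,220:270]=1
    if n=="top": roi[:]=0; roi[210:245,250:285]=1
    m,s,c=big(roi&(V<60)); print(n,"ball",s,c)
    pts=cv2.findContours(m.astype(np.uint8),0,1)[0][0]; print(cv2.minEnclosingCircle(pts))
    m,s,c=big((H>75)&(H<100)&(S>120)); pts=cv2.findContours(m.astype(np.uint8),0,1)[0][0]; e=cv2.fitEllipse(pts); print(n,"bowl",s,c,e)
    if n=="top": print("bowl xyz",onz(f,e[0],.05))
    if n=="top":
        # dish: white region + rim
        roi[:]=0; roi[190:265,228:305]=1
        m,s,c=big(roi&((S<110))); print("dish",s,c)
        roi[:]=0; roi[160:194,240:285]=1
        m,s,c=big(roi&((S<110))); pts=np.argwhere(m)[:,::-1].astype(np.float32); print("spout",s,c,cv2.minAreaRect(pts))
        roi[:]=0; roi[195:260,305:362]=1
        m,s,c=big(roi&((S<110))); print("can",s,c,onz(f,c,.084))
f=F["top"]
for name,uv,z in[("spoutL",(165+428/5-.5,155+72/5-.5),.03),("spoutR",(165+511/5-.5,155+62/5-.5),.03),("barL",(165+431/5-.5,155+370/5-.5),.128),("barR",(165+604/5-.5,155+350/5-.5),.128)]: print(name,onz(f,uv,z))
P=tri([ray(F[n],out[n,"bar"]) for n in F]); print("bar tri",P, "top@.123",onz(f,out["top","bar"],.123))
E
```

```text
scene bar [219 152  41  16 391] [239.27877238 158.52429668]
scene ball [233 180  17  17 228] [241.19298246 187.90789474]
((241.20689392089844, 187.96551513671875), 8.45541000366211)
scene bowl [ 287  155   53   37 1079] [306.58572753 172.88785913] ((312.05242919921875, 172.5724639892578), (34.969146728515625, 52.19708251953125), 94.91736602783203)
top bar [251 223  34   8 185] [267.72972973 226.43243243]
((267.62310791015625, 226.48464965820312), (6.8219099044799805, 33.3653450012207), 82.87498474121094)
top ball [261 230  12   5  40] [266.55  231.925]
((266.5, 231.0), 5.590270042419434)
top bowl [ 174  212   50   50 1936] [198.60847107 236.48192149] ((198.61624145507812, 236.4816436767578), (48.16304397583008, 49.364933013916016), 55.45857238769531)
bowl xyz [0.50932077 0.20015116 0.05      ]
dish [ 232  190   70   71 3325] [265.3924812  226.20661654]
spout [250 167  21  27 462] [260.00649351 180.69264069] ((259.9923095703125, 180.93846130371094), (26.419397354125977, 17.86100196838379), 82.87498474121094)
can [ 310  208   45   40 1390] [332.77985612 227.8618705 ] [ 0.51976555 -0.10861131  0.084     ]
spoutL [0.66953443 0.07513525 0.03      ]
spoutR [0.67350647 0.03430216 0.03      ]
barL [0.52354115 0.07915241 0.128     ]
barR [0.52988419 0.00436252 0.128     ]
bar tri [0.52706729 0.0429846  0.1190659 ] top@.123 [0.52693196 0.04211749 0.123     ]
```

```bash
cat >> h.py <<'E'
def delta(pos,yaw):
    o=readout.get_obs(); A=R.from_rotvec(o["orientation"]); T=R.from_euler("z",yaw,degrees=True)*R.from_euler("x",180,degrees=True)
    d=A.inv().apply(np.array(pos)-o["tcp_pos"])*1000; w=(A.inv()*T).as_rotvec(degrees=True)
    X=A.as_matrix(); print("clock",o["clock"],"tcp",o["tcp_pos"].round(4),"yaw",np.degrees(np.arctan2(X[1,0],X[0,0])).round(2),"tilt",np.degrees(np.arccos(-X[2,2])).round(2),"q7",o["joints"][6].round(3),"F",o["contact_force"].round(2),"w",o["grip_width"].round(4))
    print("d",d.round(1),"w",w.round(2))
E
python3 -c "
from h import *
delta([.527,.0425,.2],5)"
```

```text
Traceback (most recent call last):
  File "h.py", line 15, in delta
    X=A.as_matrix(); print("clock",o["clock"],"tcp",o["tcp_pos"].round(4),"yaw",np.degrees(np.arctan2(X[1,0],X[0,0])).round(2),"tilt",np.degrees(np.arccos(-X[2,2])).round(2),"q7",o["joints"][6].round(3),"F",o["contact_force"].round(2),"w",o["grip_width"].round(4))
                                                                                                                                                                                                                                               ^^^^^^^^^^^^^^^^^^^^^
AttributeError: 'float' object has no attribute 'round'
```

```bash
sed -i 's/o\["grip_width"\].round(4)/round(o["grip_width"],4)/' h.py
python3 -c "
from h import *
delta([.527,.0425,.2],5)"
```

```text
clock 0.2 tcp [ 0.2407 -0.6302  0.2307] yaw -69.1 tilt 0.06 q7 -0.083 F [0.55 0.15 0.19] w 0.0856
d [-526.3 -507.5   31.3] w [-4.00e-02  6.00e-02 -7.41e+01]
```

```bash
python3 -m handwheel '-20 -20 0 0 0 -4 85; -50 -48 0 0 0 -9 85; -85 -82 0 0 0 -15 85; -120 -116 0 0 0 -21 85; -155 -150 0 0 0 -27 85; -190 -184 0 0 0 -33 85; -225 -218 0 0 0 -39 85; -260 -252 0 0 0 -45 85; -295 -286 0 0 0 -51 85; -330 -319 0 0 0 -56 85; -360 -348 0 0 0 -61 85; -380 -367 0 0 0 -64 85'
python3 -c "
from h import *
delta([.527,.0425,.2],5)"
```

```text
clock: 1.7
tcp_pos: [0.4487, -0.1428, 0.2314]
orientation: [-3.139, 0.134, -0.0]
contact_force: [0.3, -0.1, 0.4]
grip_width: 0.085
clock 1.7 tcp [ 0.4487 -0.1428  0.2314] yaw -4.88 tilt 0.02 q7 0.004 F [ 0.26 -0.09  0.41] w 0.085
d [  62.2 -191.3   31.5] w [-0.   -0.02 -9.88]
```

```bash
python3 -m handwheel '8 -25 0 0 0 -2 85; 19 -58 0 0 0 -4 85; 31 -95 4 0 0 -6 85; 43 -132 12 0 0 -8 85; 53 -162 20 0 0 -9 85; 59 -182 28 0 0 -10 85; 62 -191 31 0 0 -10 85; 62 -191 31 0 0 -10 85; 62 -191 31 0 0 -10 85'
python3 - <<'E'
from h import *
delta([.527,.0425,.099],5)
for n,b in(("scene",(180,90,340,210)),("top",(165,155,325,275))):
    f=grab_frame(n); x0,y0,x1,y1=b
    cv2.imwrite(f"pics/{n}2.png",cv2.resize(f["pixels"][y0:y1,x0:x1,::-1],(800,600),interpolation=cv2.INTER_NEAREST))
E
```

```text
clock: 2.82
tcp_pos: [0.5268, 0.0387, 0.2004]
orientation: [3.138, 0.131, -0.0]
contact_force: [-0.0, -0.2, 0.9]
grip_width: 0.085
clock 2.825 tcp [0.5268 0.0387 0.2004] yaw 4.79 tilt 0.05 q7 -0.302 F [-0.03 -0.22  0.86] w 0.085
d [  0.6  -3.8 101.4] w [ 0.05  0.   -0.21]
```

View pics/scene2.png

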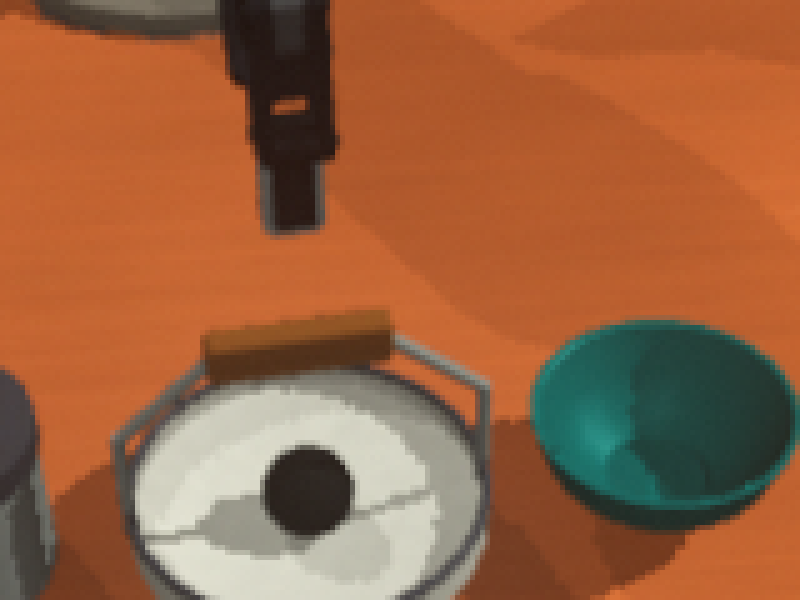

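View pics/top2.png

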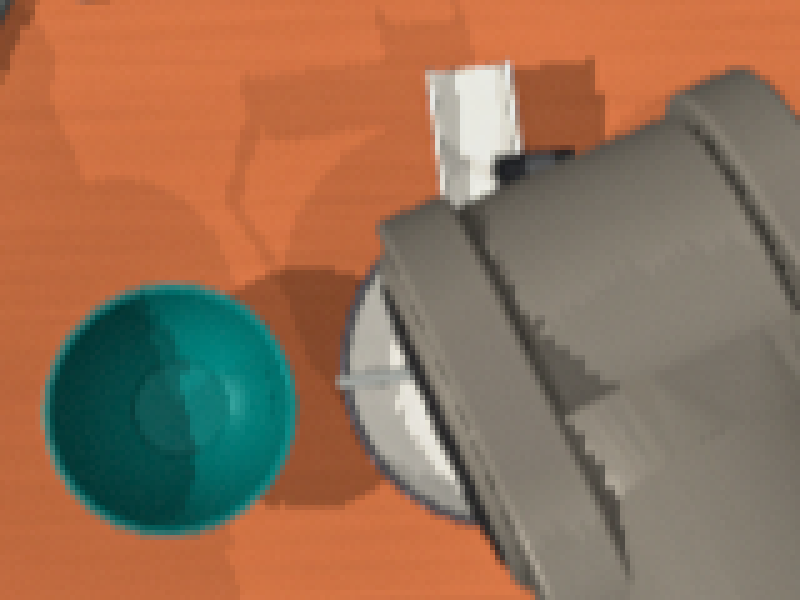

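The jaws stand above the bar, and the bar, ball and bowl are undisturbed. The TCP is about 4 mm short in y, so I'll settle, descend partway and check.

```bash
python3 -m handwheel '0 -1 5 0 0 0 85; 0 -2 15 0 0 0 85; 0 -3 25 0 0 0 85; 0 -3 35 0 0 0 85; 0 -3 45 0 0 0 85; 0 -3 50 0 0 0 85; 0 -3 50 0 0 0 85; 0 -3 50 0 0 0 85'
python3 -c "
from h import *
delta([.527,.0425,.099],5)"
```

```text
clock: 3.92
tcp_pos: [0.5268, 0.0431, 0.1506]
orientation: [-3.139, -0.134, -0.001]
contact_force: [-0.3, -0.2, 0.3]
grip_width: 0.0852
clock 3.925 tcp [0.5268 0.0431 0.1506] yaw 4.9 tilt 0.03 q7 -0.353 F [-0.29 -0.15  0.27] w 0.0852
d [ 0.1  0.6 51.6] w [-0.   -0.03 -0.1 ]
```

```bash
python3 -m handwheel '0 0 6 0 0 0 85; 0 0 15 0 0 0 85; 0 0 24 0 0 0 85; 0 0 33 0 0 0 85; 0 0 42 0 0 0 85; 0 0 49 0 0 0 85; 0 0 52 0 0 0 85; 0 0 52 0 0 0 85; 0 0 52 0 0 0 85'
python3 - <<'E'
from h import *
delta([.527,.0425,.099],5)
f=grab_frame("scene"); x0,y0,x1,y1=(180,110,340,230)
cv2.imwrite("pics/scene3.png",cv2.resize(f["pixels"][y0:y1,x0:x1,::-1],(800,600),interpolation=cv2.INTER_NEAREST))
E
```

```text
clock: 5.05
tcp_pos: [0.5268, 0.0431, 0.0986]
orientation: [-3.139, -0.134, -0.001]
contact_force: [-0.0, -0.2, -1.1]
grip_width: 0.085
clock 5.05 tcp [0.5268 0.0431 0.0986] yaw 4.9 tilt 0.03 q7 -0.406 F [-0.01 -0.2  -1.08] w 0.085
d [ 0.1  0.6 -0.4] w [-0.   -0.03 -0.1 ]
```

View pics/scene3.png

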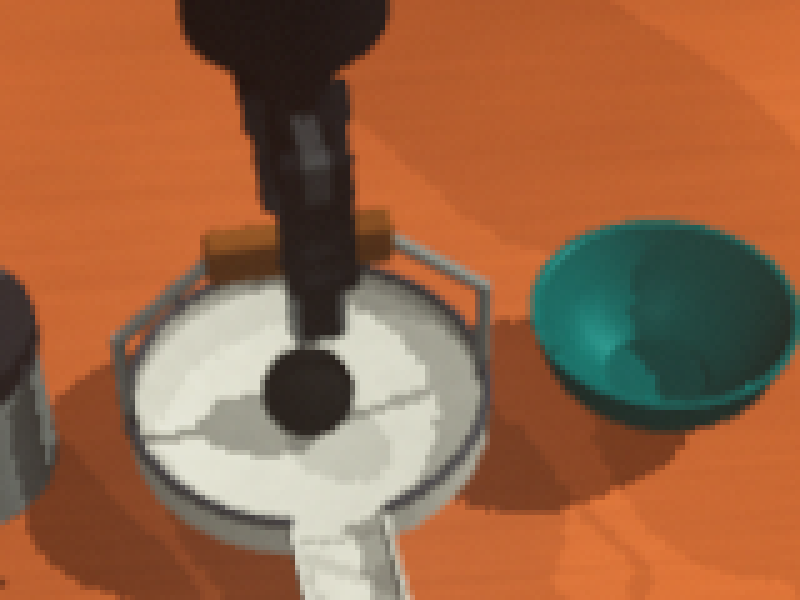

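The fingers straddle the bar. Finger sits about 22 px right of the bar centre in the zoom, which matches the parallax expected from standing 43 mm forward. Closing slowly.

```bash
python3 -m handwheel '0 0 0 0 0 0 60; 0 0 0 0 0 0 40; 0 0 0 0 0 0 28; 0 0 0 0 0 0 22; 0 0 0 0 0 0 18; 0 0 0 0 0 0 15; 0 0 0 0 0 0 12; 0 0 0 0 0 0 8; 0 0 0 0 0 0 4; 0 0 0 0 0 0 0; 0 0 0 0 0 0 0; 0 0 0 0 0 0 0' 60
python3 - <<'E'
from h import *
delta([.527,.0425,.099],5)
f=grab_frame("scene"); x0,y0,x1,y1=(180,110,340,230)
cv2.imwrite("pics/scene4.png",cv2.resize(f["pixels"][y0:y1,x0:x1,::-1],(800,600),interpolation=cv2.INTER_NEAREST))
E
```

```text
clock: 6.6
tcp_pos: [0.527, 0.043, 0.0985]
orientation: [3.139, 0.134, 0.001]
contact_force: [2.8, -0.9, 2.5]
grip_width: 0.0133
clock 6.6 tcp [0.527  0.043  0.0985] yaw 4.9 tilt 0.05 q7 -0.406 F [ 2.82 -0.87  2.52] w 0.0133
d [-0.   0.5 -0.5] w [ 0.   -0.05 -0.1 ]
```

View pics/scene4.png

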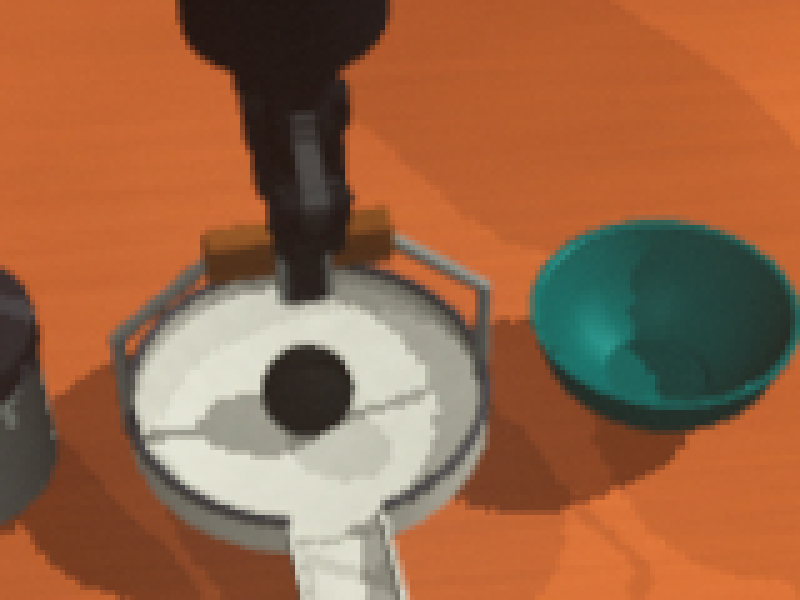

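The bar is gripped at 13.3 mm and centred, and the dish and ball have not moved. Now a slow lift.

```bash
python3 -m handwheel '0 0 0 0 0 0 0; 0 0 -1 0 0 0 0; 0 0 -3 0 0 0 0; 0 0 -6 0 0 0 0; 0 0 -9 0 0 0 0; 0 0 -12 0 0 0 0; 0 0 -15 0 0 0 0; 0 0 -17 0 0 0 0; 0 0 -19 0 0 0 0; 0 0 -20 0 0 0 0; 0 0 -20 0 0 0 0' 80
python3 - <<'E'
from h import *
delta([.527,.0425,.174],5)
f=grab_frame("scene"); x0,y0,x1,y1=(180,110,340,230)
cv2.imwrite("pics/scene5.png",cv2.resize(f["pixels"][y0:y1,x0:x1,::-1],(800,600),interpolation=cv2.INTER_NEAREST))
E
```

```text
clock: 8.02
tcp_pos: [0.5266, 0.0431, 0.1184]
orientation: [3.139, 0.134, 0.0]
contact_force: [0.6, 0.1, -3.9]
grip_width: 0.013
clock 8.025 tcp [0.5266 0.0431 0.1184] yaw 4.9 tilt 0.01 q7 -0.385 F [ 0.6   0.13 -3.87] w 0.013
d [  0.3   0.6 -55.6] w [ 0.   -0.01 -0.1 ]
```

View pics/scene5.png

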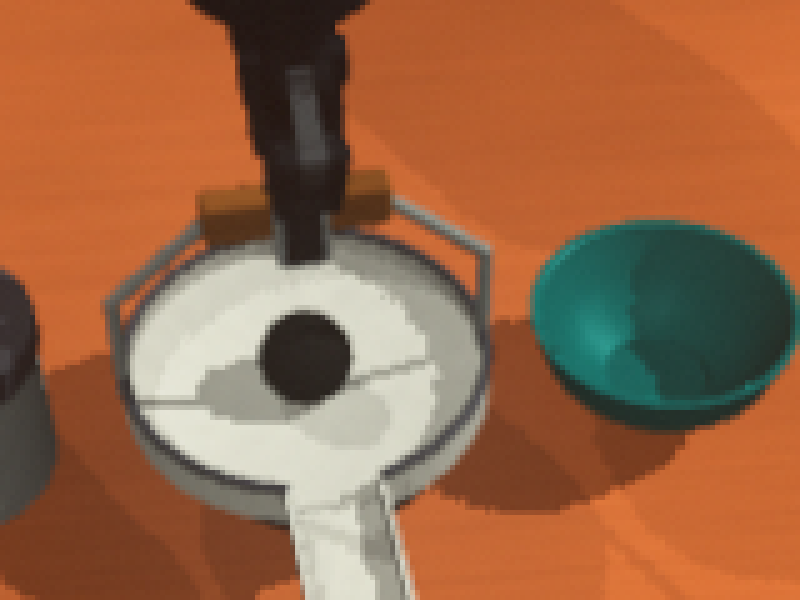

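The dish hangs level off the pad at about 4 N, with the ball still at its middle. I'll continue to 75 mm of lift.

```bash
python3 -m handwheel '0 0 -1 0 0 0 0; 0 0 -4 0 0 0 0; 0 0 -9 0 0 0 0; 0 0 -15 0 0 0 0; 0 0 -21 0 0 0 0; 0 0 -27 0 0 0 0; 0 0 -34 0 0 0 0; 0 0 -41 0 0 0 0; 0 0 -47 0 0 0 0; 0 0 -51 0 0 0 0; 0 0 -54 0 0 0 0; 0 0 -55 0 0 0 0'
python3 -m handwheel '0 0 0 0 0 0 0; 0 0 0 0 0 0 0; 0 0 0 0 0 0 0'
python3 - <<'E'
from h import *
delta([.527,.0425,.174],96.5)
f=grab_frame("scene"); x0,y0,x1,y1=(180,90,340,210)
cv2.imwrite("pics/scene6.png",cv2.resize(f["pixels"][y0:y1,x0:x1,::-1],(800,600),interpolation=cv2.INTER_NEAREST))
E
```

```text
clock: 9.57
tcp_pos: [0.5266, 0.0431, 0.1734]
orientation: [3.139, 0.134, 0.0]
contact_force: [1.3, 0.5, -3.9]
grip_width: 0.0131
clock: 9.95
tcp_pos: [0.5265, 0.043, 0.1732]
orientation: [3.139, 0.134, -0.0]
contact_force: [-0.7, 0.6, -3.0]
grip_width: 0.0126
clock 9.95 tcp [0.5265 0.043  0.1732] yaw 4.91 tilt 0.02 q7 -0.332 F [-0.68  0.6  -3.  ] w 0.0126
d [ 0.5  0.6 -0.8] w [-1.000e-02  1.000e-02 -9.159e+01]
```

View pics/scene6.png

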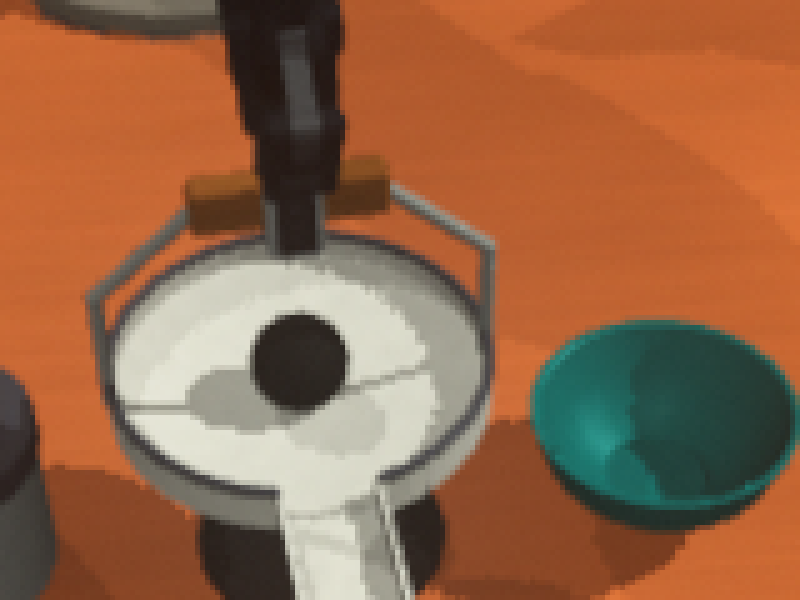

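The lift is clean: level, ball centred, pad visible below. Next, the quarter turn in slow stages.

```bash
python3 -m handwheel '0 0 0 0 0 -0.5 0; 0 0 0 0 0 -2 0; 0 0 0 0 0 -4.5 0; 0 0 0 0 0 -8 0; 0 0 0 0 0 -11.5 0; 0 0 0 0 0 -15 0; 0 0 0 0 0 -18.5 0; 0 0 0 0 0 -22 0; 0 0 0 0 0 -25.5 0; 0 0 0 0 0 -28 0; 0 0 0 0 0 -29.5 0; 0 0 0 0 0 -30 0'
python3 - <<'E'
from h import *
delta([.527,.0425,.174],96.5)
f=grab_frame("scene"); x0,y0,x1,y1=(180,90,340,210)
cv2.imwrite("pics/scene7.png",cv2.resize(f["pixels"][y0:y1,x0:x1,::-1],(800,600),interpolation=cv2.INTER_NEAREST))
E
```

```text
clock: 11.5
tcp_pos: [0.5266, 0.043, 0.1733]
orientation: [2.997, 0.943, -0.0]
contact_force: [0.1, 1.0, -3.1]
grip_width: 0.0126
clock 11.5 tcp [0.5266 0.043  0.1733] yaw 34.93 tilt 0.0 q7 0.145 F [ 0.1   0.99 -3.07] w 0.0126
d [ 0.1  0.6 -0.7] w [  0.     0.   -61.57]
```

View pics/scene7.png

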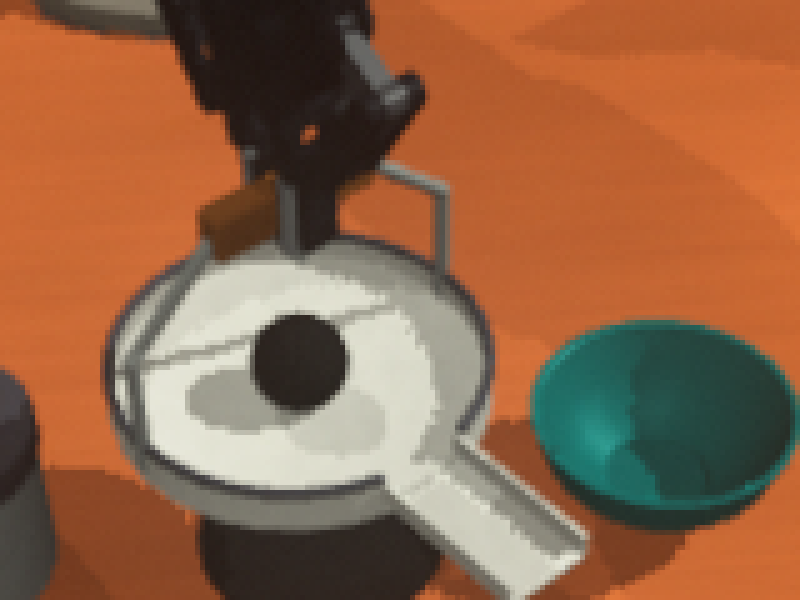

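The dish turned 30° with no slip. It is level and the ball is centred. Continuing.

```bash
python3 -m handwheel '0 0 0 0 0 -0.5 0; 0 0 0 0 0 -2 0; 0 0 0 0 0 -4.5 0; 0 0 0 0 0 -8 0; 0 0 0 0 0 -11.5 0; 0 0 0 0 0 -15 0; 0 0 0 0 0 -18.5 0; 0 0 0 0 0 -22 0; 0 0 0 0 0 -25.5 0; 0 0 0 0 0 -28 0; 0 0 0 0 0 -29.5 0; 0 0 0 0 0 -30 0'
python3 -c "
from h import *
delta([.527,.0425,.174],96.5)"
```

```text
clock: 13.05
tcp_pos: [0.5266, 0.043, 0.1733]
orientation: [2.651, 1.686, 0.0]
contact_force: [0.1, -0.0, -3.4]
grip_width: 0.0127
clock 13.05 tcp [0.5266 0.043  0.1733] yaw 64.92 tilt 0.0 q7 0.616 F [ 0.15 -0.01 -3.37] w 0.0127
d [-0.3  0.6 -0.7] w [  0.    -0.   -31.58]
```

```bash
python3 -m handwheel '0 0 0 0 0 -0.5 0; 0 0 0 0 0 -2 0; 0 0 0 0 0 -4.5 0; 0 0 0 0 0 -8 0; 0 0 0 0 0 -11.5 0; 0 0 0 0 0 -15.5 0; 0 0 0 0 0 -19.5 0; 0 0 0 0 0 -23 0; 0 0 0 0 0 -26.5 0; 0 0 0 0 0 -29 0; 0 0 0 0 0 -30.5 0; 0 0 0 0 0 -31.5 0'
python3 -m handwheel '0 0 0 0 0 0 0; 0 0 0 0 0 0 0; 0 0 0 0 0 0 0; 0 0 0 0 0 0 0'
python3 - <<'E'
from h import *
delta([.527,.0425,.174],96.5)
for n,b in(("scene",(180,90,340,210)),("top",(165,155,325,275))):
    f=grab_frame(n); x0,y0,x1,y1=b; cv2.imwrite(f"pics/{n}8full.png",f["pixels"][:,:,::-1])
    cv2.imwrite(f"pics/{n}8.png",cv2.resize(f["pixels"][y0:y1,x0:x1,::-1],(800,600),interpolation=cv2.INTER_NEAREST))
    print(n,proj(f,[[.509,.2,.05],[.527,.0425,.081+.0283]]))
E
```

```text
clock: 14.55
tcp_pos: [0.5266, 0.043, 0.1733]
orientation: [2.093, 2.343, -0.0]
contact_force: [0.4, 0.2, -3.1]
grip_width: 0.0127
clock: 15.05
tcp_pos: [0.5266, 0.043, 0.1733]
orientation: [2.094, 2.342, 0.0]
contact_force: [0.0, -0.1, -4.2]
grip_width: 0.0129
clock 15.05 tcp [0.5266 0.043  0.1733] yaw 96.4 tilt 0.01 q7 1.103 F [ 0.01 -0.12 -4.24] w 0.0129
d [-0.6  0.3 -0.7] w [ 0.01  0.   -0.1 ]
scene [[311.24330548 171.04581557]
 [238.72100725 162.11515359]]
top [[198.68308021 236.61787863]
 [267.18661643 226.49800438]]
```

View pics/scene8.png

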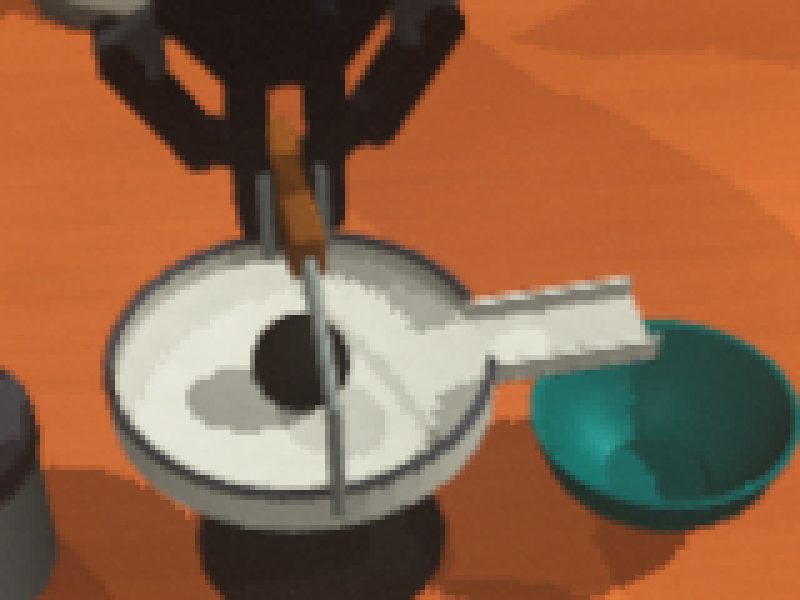

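View pics/top8.png

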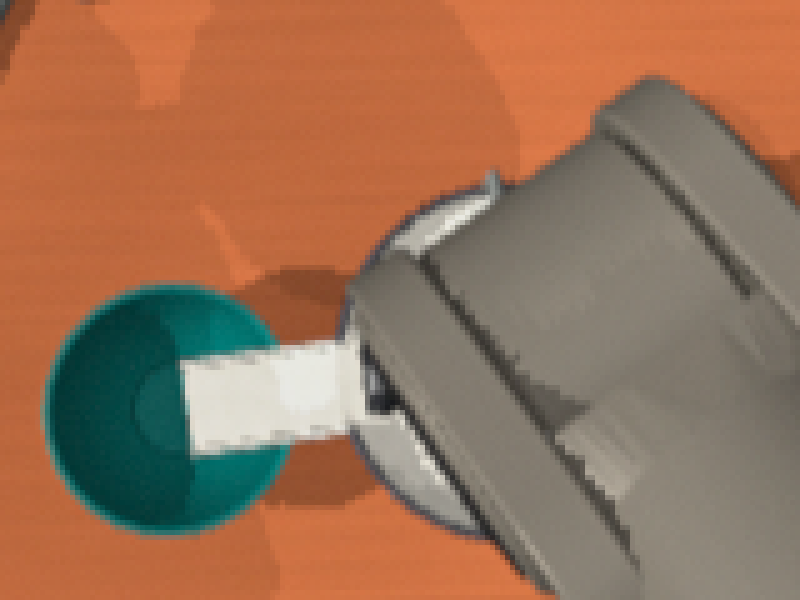

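The spout tip, at zoom (187,407), is about 3 px (under 15 mm) from the bowl centre at (171,409). The ball is at about (239.5,162), against a predicted seat of (238.7,162.1). The bowl and canister are unmoved and the dish is level. Handing in after a short bystander check on the existing pictures.

```bash
python3 - <<'E'
import cv2,numpy as np
a=cv2.imread("pics/scene0.png").astype(int);b=cv2.imread("pics/scene8full.png").astype(int)
d=np.abs(a-b).sum(2)
print("brush",d[215:300,345:405].max(),"clip",d[280:310,130:175].max(),"bowl low",d[185:198,290:340].mean(),"canister",d[165:215,145:165].mean())
from h import *
f=grab_frame("top");print(proj(f,[[.509,.2,.05]]))
h=cv2.cvtColor(f["pixels"],cv2.COLOR_RGB2HSV).astype(int);m=((h[...,0]>75)&(h[...,0]<100)&(h[...,1]>120)).astype(np.uint8)
ys,xs=np.nonzero(m[:,160:235]);print("bowl bbox",xs.min()+160,xs.max()+160,ys.min(),ys.max(),"(start 174-223, 212-261)")
o=readout.get_obs();print(o["clock"],np.abs(o["qvel"]).max())
from bench import workorder; print(workorder.hand_in())
E
```

```text
brush 65 clip 40 bowl low 18.603076923076923 canister 19.709
[[198.68308021 236.61787863]]
bowl bbox 174 222 212 261 (start 174-223, 212-261)
15.2 0.0073374135715198385
the job is handed in; nothing more can be done
None
```

The job is handed in at 15.2 s of the 38 s allowed. I gripped the plate's wooden bar at 80 N, lifted it 75 mm straight up off the pad, and turned it about 91° over the pad until the spout was over the bowl.

My last checks, all from the cameras and the arm's own readings since no verdict is reported:

- **Spout:** in the top view the tip is about 3 px, under 15 mm, from the bowl's centre. From the lift it should be about 100 mm above the counter.
- **Plate:** the gripper is tilted 0.01°, and the plate looks level in the picture. The wrist carries about 4 N, as expected from the plate and ball alone, and the arm is practically still.
- **Ball:** it is about 1 px from where its seat should appear.
- **Bowl, canister, brush and clip:** all appear unmoved. The bowl's outline matches the start to within 1 px, and the others differ only slightly in brightness, which I take to be noise and shadow.

None of the checks failed or disagreed. The grip opening reads 12.9 mm on a bar listed as 14 mm thick.

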